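# Pin the bulb holder and hold the lamp's cage over its foot

### The job

We are putting this table lamp together: take the lock pin out of its wooden block and put it fully home through the strap of the bulb holder into the hole in the lamp's foot, and let go of it. Then pick up the wire cage, lift it over the bulb and bring it down round it, and stop with the cage hovering about a centimetre above the four corner pads, level, square with the foot, centred on the bulb and touching nothing, so that I can slip felt pads under its corners: finish while still holding it there. Do not knock the bulb with the cage, and leave the other things on the table where they are.

Things in the scene. Friction and masses are not known exactly. Their poses are not given: they have to be found in the camera images.
- foot: the lamp's wooden foot, a fixed slab 230 x 120 mm, 22 mm thick, flat on the table. Origin: centre of its underside; x along its length from the bulb end (-x) to the pin end (+x). Four wooden corner pads for the cage (18 mm square, tops 34 mm above the table) stand 42 mm either way in x and y from the bulb's axis
- foot_hole (a point): mouth of the pin hole in the foot's upper face (22 mm above the table), on the foot's centre line, 80 mm from its origin towards +x; 13 mm across and right through the foot. The strap of the bulb holder, with its own 13 mm hole, lies on top of it, its upper face 8 mm above this point
- seat (a point): point on the bulb's axis at the height of the tops of the four corner pads (34 mm above the table), 55 mm from the foot's origin towards -x; axes as the foot's. It is where the cage's origin would be if the cage were set down
- holder: loose bulb holder lying on the foot between low strips, 1 mm of play: a steel strap 185 x 44 x 8 mm with a 13 mm hole over the foot's hole, and at its other end a black socket with a white round bulb 46 mm across, the bulb's top 103 mm above the table. Origin on the strap's underside, above the foot's origin; axes as the foot's
- pin: upright lock pin: steel shank 10 mm in diameter, 28 mm long, tip tapered, below a round brass knob 22 mm in diameter, 34 mm high. Origin: the tip; z up to the knob, which spans 28 to 62 mm above the tip. At the start the shank is in the wooden block, the knob resting on the block. Home in the lamp, the knob rests on the strap and the tip is 20 mm below the foot's upper face
- block: fixed wooden block 64 x 64 mm, 40 mm high, with one hole in the middle of its top, 12 mm across, 32 mm deep, in which the pin waits. Origin: centre of its underside
- cage: the lamp's square bare-steel wire cage, 100 x 100 mm, 105 mm high, open below, about 0.3 kg, with a square knob (22 x 22 mm, sides along the cage's sides) in the middle of its top, from 105 to 141 mm above its lower rim. Origin: centre of its lower rim; x and y along its sides. Inside it is 88 mm square and clear up to 99 mm; it may sit on the lamp any quarter turn round
- books: row of three upright books between two small wooden ends, 174 x 50 mm, 120 mm high, long side about along world x (bystander); origin at the centre of its underside
- speaker: grey cloth-fronted loudspeaker bar, 190 x 50 mm, 70 mm high, long side about along world x (bystander); origin at the centre of its underside
- remote: black remote control lying flat, 45 x 170 x 18 mm (bystander); origin at the centre of its underside
- mug: blue mug, 80 mm wide, 90 mm high (bystander); origin at the centre of its underside
- magazines: two small magazines in a pile, 110 x 150 mm, 24 mm high (bystander); origin at the centre of its underside
- coasters: three cork coasters in a pile, 95 mm square, 18 mm high (bystander); origin at the centre of its underside
- glasses_case: black glasses case, 60 x 160 x 36 mm (bystander); origin at the centre of its underside
Not all that is in view belongs to the job. There is more than one size of the pin; the one meant has the size given above. Of the things that look like the block, take the one that is farthest from the robot's base at the start.

How it is judged (in metres and radians):
On the way, in this order (a step that is already met when the one before it is completed fails the run):
1. the pin is fully home through the strap and the foot, and let go of (z of pin in the frame of foot_hole below -0.016 m and horizontal distance between pin and foot_hole below 0.005 m and angle between pin's own z axis and vertical below 0.15 rad and z of holder in the frame of foot below 0.025 m and contact force between the fingers and pin below 0.1 N), for 0.2 s.
2. the cage is held up in the gripper above the height of the bulb (height (world z) of cage above 0.1 m and contact force between the fingers and cage above 1 N), for 0.1 s.
At the end, for the whole second after the job is handed in: Pin home (knob within 4 mm of the strap, 5 mm of centre, 0.15 rad) and let go, holder on the foot; cage held still, rim 3 to 20 mm above the pads, within 8 mm of the bulb axis, square within 0.12 rad (any quarter turn), level within 0.1 rad, touching only the gripper (all of step 1 and contact force between the fingers and cage above 1 N and z of cage in the frame of seat between 0.003 and 0.02 m and horizontal distance between cage and seat below 0.008 m and angle between cage's own z axis and vertical below 0.1 rad and (angle between the x axis of cage and the x axis of foot, either way round below 0.12 rad or angle between the x axis of cage and the y axis of foot, either way round below 0.12 rad) and linear speed of cage below 0.02 m/s and contact force between cage and foot below 0.05 N and contact force between cage and holder below 0.05 N and contact force between cage and pin below 0.05 N and contact force between cage and block below 0.05 N and contact force between cage and books below 0.05 N and contact force between cage and speaker below 0.05 N and contact force between cage and remote below 0.05 N and contact force between cage and mug below 0.05 N and contact force between cage and magazines below 0.05 N and contact force between cage and coasters below 0.05 N and contact force between cage and glasses_case below 0.05 N); the arm keeps its last pose, push and grip.
It fails at once if the bulb or its holder is knocked with the cage (over 3 N) (contact force between cage and holder above 3 N).
It fails at once if one of the other things on the table moved more than 20 mm from its place (distance of any of books, speaker, remote, mug, magazines, coasters, glasses_case from where it was at the start of the episode above 0.02 m).
It also fails if it takes over 67 s, if anything falls off the work surface, if the arm or the gripper's body presses on something with over 40 N, if the wrist force passes 120 N, or if a joint passes its speed limit or range.

### The arm

A 6-joint arm with a two-finger parallel gripper is mounted at the origin on the work surface. World frame = base frame: x ahead of the robot, y to its left, z up, the work surface at z = 0. Lengths are in mm, angles in degrees, forces in N, time in s.
With the tool pointing down it reaches from about 300 to 850 mm from the base axis. Payload 4.2 kg.
Tool frame: the origin (TCP) lies midway between the tips of the shut fingers; the grasp point (between the pads) lies 19 mm behind it; z points along the fingers, y is the line along which they close (so a half turn about z gives the same grasp; the last joint's range is limited). The gripper opens to 91 mm and grips with 3 to 60 N. Pads are 32 mm wide; open, the fingers measure 118 mm over their backs; the gripper's body (76 mm by 178 mm) begins 60 mm behind the grasp point.
Start: joints at [-76.261, 18.312, 89.639, -0, 72.044, -1.146], TCP at [147.713, -555.72, 213.976] pointing down, gripper open.
Joint ranges: [-177.97, 177.97], [-48.28, 115.42], [12.27, 149.76], [-77.06, 257.06], [2.81, 150.46], [-146.56, 146.56]. Speed limits (degrees/s): [147.25, 147.25, 180, 180, 180, 180].

### API

Orientations are given as [roll, pitch, yaw] about the fixed x, y, z axes, in that order (R = Rz(yaw) Ry(pitch) Rx(roll)).
In Python, from workcell import state, grab_frame, camera_model, workorder gives the robot as it stands.
- The arm moves only by the tool carry_out, never from a script. Its argument "commands" is a list of rows, each a list of 7 numbers: the turn, a rotation vector about the tool's x, y, z in degrees, then the shift along the tool's x, y, z in mm, then the opening, from -1 (shut) to 1 (fully open). In form: [[ax, ay, az, dx, dy, dz, hand], ...]. A call has 1 to 20 rows; each row is the pose to reach, as a shift and turn from the pose commanded when the call began, along the tool's axes at that moment; what a row does not reach only later rows make up. A row lasts 1/10 s, in which the tool goes at most 50 mm and 8.59 degrees, less where a joint would pass 70% of its speed; a pose out of reach is approached as far as the arm can. A call with a gripper value outside its range is refused whole. The fingers move at their own pace and stop on an object; "force" is the grip in N (left out, the last holds). Time passes only in rows, so rows that repeat a pose let the fingers close. It gives the time, the measured TCP pose, the force, the opening and the grip force at its end, in the units of the state.
- state(): the state, without advancing time (a new reading comes with each control period).
- grab_frame(name): name is "scene" or "top"; returns the picture (384x512x3 uint8, red, green, blue); there is no depth.
- camera_model(name): a dict with "fx", "fy", "cx", "cy" (pixels), "origin" and "rotation" of the camera in the world. Camera axes: x right, y up, looking along -z (the intrinsics and any distortion apply to the point x, -y, -z); pixel columns grow to the right and rows downward; lengths in mm; the calibration is good to about 2 mm. A picture is of the moment at which its call begins. camera_model takes no time and is no camera call.
- workorder.job_done(): hands the job in; it is judged then, once.
The state is a dict: "time_s": time; "qpos": joint angles; "qvel": joint speeds; "effort": joint torques, N m; "ee_pos": TCP position; "ee_rot": TCP orientation; "force": force on the tool from outside, world axes, zero at the start; "torque": the same for the moment, N m; "gripper_width": finger opening in mm; "gripper_force": force on a finger pad.
Only numpy, scipy, OpenCV 4.12 (cv2) and the standard library are available. Lean on these libraries where they do the work, as an engineer would, in place of code of your own. Each camera call takes 0.05 s, during which the arm holds its last target. There are 200 camera calls.

## Working session

There is one attempt and no reset: what is moved stays moved. The work goes in short steps, Python scripts to look and compute and a tool call to move; the robot and the scene stay as the last step left them, time stands still between calls to the robot, and variables do not carry over. Pictures are saved under pics/ and viewed, at most 10 in all, crops included, and the job is handed in when it is done.

Besides the shell and the picture viewer there is one more tool, called after "Emit:" as a command line: name --pt "numbers of a row" for each row, then --argument value for the rest. carry_out: Moves the arm, as the interface text tells. Its arguments: {"type":"object","properties":{"commands":{"type":"array"},"force":{"type":"number"}},"required":["commands"]}

```bash
mkdir -p pics; cat > h.py <<'E'
import numpy as np,cv2
from workcell import state,grab_frame,camera_model,workorder
def shot(n,f):
    im=grab_frame(n); cv2.imwrite(f,im[:,:,::-1]); return im
def crop(f,g,x0,y0,x1,y1,s):
    im=cv2.imread(f)[y0:y1,x0:x1]; cv2.imwrite(g,cv2.resize(im,None,fx=s,fy=s,interpolation=cv2.INTER_CUBIC))
def ray(n,u,v):
    c=camera_model(n);d=np.array([(u-c['cx'])/c['fx'],-(v-c['cy'])/c['fy'],-1.])
    return np.array(c['origin']),np.array(c['rotation']).reshape(3,3)@d
def at(n,u,v,z):
    o,d=ray(n,u,v);return o+d*(z-o[2])/d[2]
def px(n,p):
    c=camera_model(n);q=np.array(c['rotation']).reshape(3,3).T@(np.array(p)-np.array(c['origin']))
    return c['cx']+c['fx']*q[0]/-q[2],c['cy']-c['fy']*q[1]/-q[2]
E
python3 - <<'E'
from h import *
for n in('scene','top'):
    shot(n,f'pics/{n}0.png');crop(f'pics/{n}0.png',f'pics/{n}0b.png',0,0,512,384,1.5625);print(camera_model(n))
print(state())
E
```

```text
{'fx': 363.8075703876048, 'fy': 363.8075703876048, 'cx': 249.19309729499557, 'cy': 191.19646206542438, 'origin': array([1160.13896178, -391.82956286,  668.64659477]), 'rotation': array([50.48074258,  1.11140101, 55.48558889])}
{'fx': 347.7962732658332, 'fy': 347.7962732658332, 'cx': 259.66060655747685, 'cy': 192.9925248344669, 'origin': array([ 352.9709045 ,   10.71967582, 1094.56833502]), 'rotation': array([ 10.86393796,  -0.83520568, -89.52496982])}
{'time_s': 0.1, 'qpos': array([-7.62598108e+01,  1.83475300e+01,  8.97000959e+01,  2.38368119e-04,
        7.20430038e+01, -1.14614831e+00]), 'qvel': array([-0.07106256, -0.09546771, -0.20236574, -0.03828743,  0.03425473,
        0.03670688]), 'effort': array([ 4.34057279e-05, -4.13333058e+01, -2.32510096e+01,  7.28627597e-02,
        4.21862165e-02, -7.00910664e-05]), 'ee_pos': array([ 147.61103058, -555.26154673,  213.20423261]), 'ee_rot': array([-1.79909393e+02, -2.03943679e-03,  1.48862622e+01]), 'force': array([0.21782908, 0.3510056 , 0.17384564]), 'torque': array([-0.01091455, -0.01088665,  0.01102707]), 'gripper_force': 0.0, 'gripper_width': 91.23619628090394}
```

View pics/top0b.png

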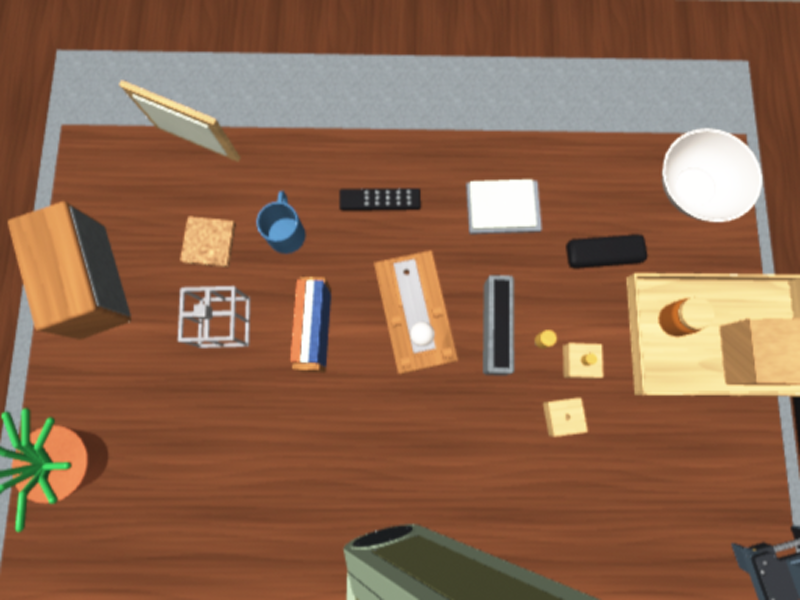

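View pics/scene0b.png

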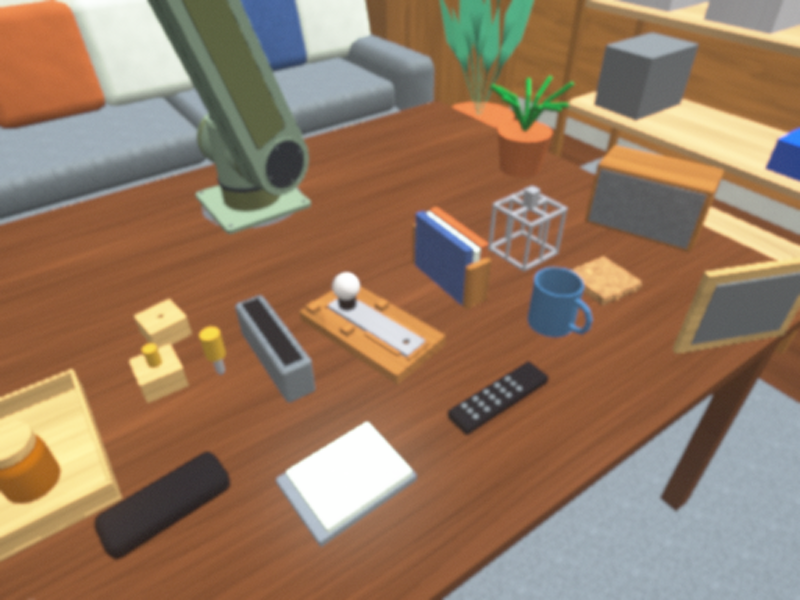

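The free-standing pin is at top (545,338) and the pin in a block at (590,359). The blocks are at (583,360), which holds the pin and is farther in x, and (566,417), which is empty and nearer. The description fits the pin in the farther block. I'll confirm the sizes in crops. The lamp foot is at (416,311) with its bulb at (421,334), and the cage is at (213,316).

```bash
sed -i "s/^def ray/from scipy.spatial.transform import Rotation as Ro\n_cm=camera_model\ndef camera_model(n):\n    c=dict(_cm(n));c['rotation']=Ro.from_euler('xyz',c['rotation'],degrees=True).as_matrix();return c\ndef ray/" h.py
python3 - <<'E'
from h import *
crop('pics/top0.png','pics/c1.png',230,155,390,285,5)
crop('pics/scene0.png','pics/c2.png',80,165,240,265,5)
crop('pics/top0.png','pics/c3.png',105,175,215,245,7)
E
```

```text
(no output)
```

View pics/c1.png

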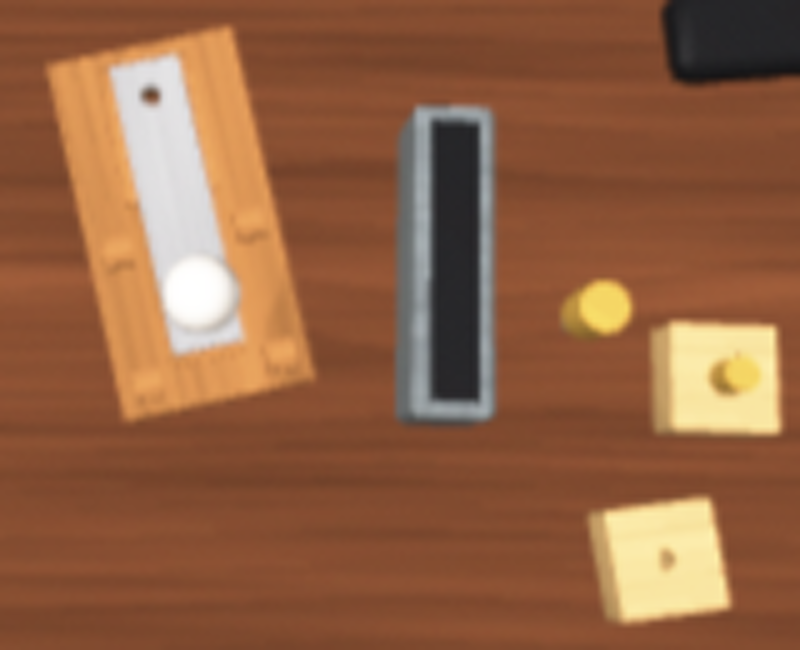

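View pics/c2.png

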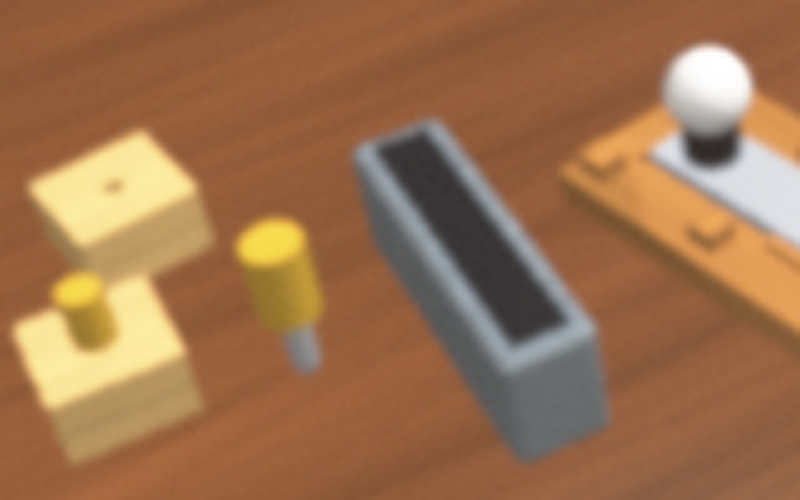

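View pics/c3.png

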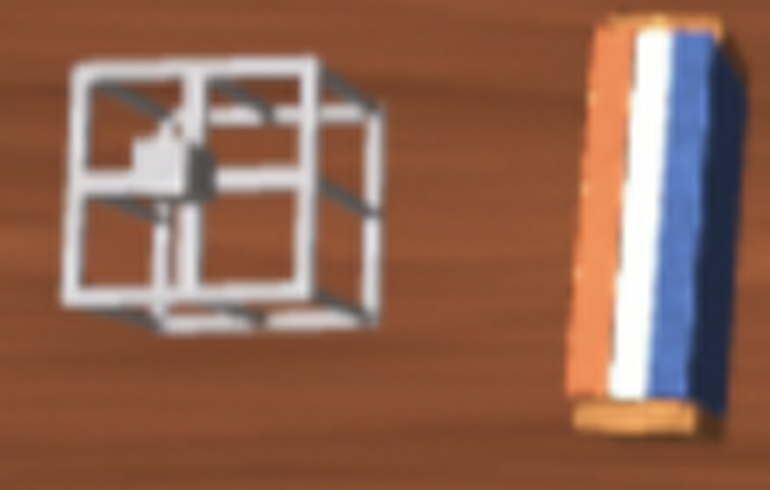

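Top crop: pin knob top at (743,373), strap hole at (151,95), foot corners at (47,65), (232,27), (315,380) and (125,420), bulb at (200,292). The free-standing pin's knob is clearly larger, so it is the decoy. Cage crop: knob top at (160,163), upper corners at (74,66), (318,58), (315,298) and (64,303).

```bash
cat >> h.py <<'E'
def o(p,x0,y0,s): return (p[0]+.5)/s-.5+x0,(p[1]+.5)/s-.5+y0
E
python3 - <<'E'
from h import *
np.set_printoptions(precision=1,suppress=True)
t=lambda p,z:at('top',*o(p,230,155,5),z)
print('knob',t((743,373),74),'bulb',t((200,292),80),'hole',t((151,95),30))
print('scene knob',at('scene',*o((79,290),80,165,5),74),'bulb',at('scene',*o((708,90),80,165,5),80),'hole',at('scene',*o((406,342),0,0,1.5625),30))
F=[t(p,22) for p in((47,65),(232,27),(315,380),(125,420))]
B=[t(p,40) for p in((673,322),(777,325),(780,433),(672,431))]
C=[at('top',*o(p,105,175,7),102) for p in((74,66),(318,58),(315,298),(64,303))]
for n,P in(('foot',F),('block',B),('cage',C)):
    P=np.array(P);print(n,P[:,:2].tolist(),P.mean(0))
    for i in range(4):
        d=P[(i+1)%4]-P[i];print(np.linalg.norm(d),np.degrees(np.arctan2(d[1],d[0])))
ft=np.mean(F,0)
d=t((151,95),30)-t((200,292),80);print('axis',np.degrees(np.arctan2(d[1],d[0])),np.linalg.norm(d[:2]))
print('cageknob',at('top',*o((160,163),105,175,7),141),at('scene',*o((532,191),0,0,1.5625),141))
sp=[t(p,70) for p in((415,105),(493,107),(493,418),(413,415))];print('speaker',np.array(sp))
bk=[at('top',*o(p,105,175,7),120) for p in((605,15),(720,17),(700,435),(570,430))];print('books',np.array(bk))
E
```

```text
knob [ 444.3 -352.5   74. ] bulb [488.3 -32.2  80. ] hole [619.6  -3.   30. ]
scene knob [ 443.1 -352.    74. ] bulb [493.3 -36.3  80. ] hole [620.5  -3.7  30. ]
foot [[640.5086791599974, 63.22448743025579], [667.0727957435245, -54.62275128200153], [442.10920683506276, -105.67534591737392], [416.55799872343056, 11.111966223347599]] [541.6 -21.5  22. ]
120.80407262160898 -77.2971802546819
230.68373101191816 -167.21401832478853
119.549740748436 102.34095235953745
229.93395167861084 13.09940911768892
block [[478.0789526848913, -323.29864630650366], [476.87290566952225, -387.1264340272235], [411.3088165193595, -385.01813025020436], [411.914637720049, -319.4770799382528]] [ 444.5 -353.7   40. ]
63.8391810311235 -91.0824937580682
65.59797810075159 178.15820978000733
65.54385017162913 89.47040809914931
66.27458746966144 -3.305658377079737
cage [[565.5219756623632, 417.57226034101654], [570.0779257824736, 317.0886076801115], [469.9096554939839, 311.5469606225063], [466.8432980220813, 413.11501698763846]] [518.1 364.8 102. ]
100.58688350661998 -87.4039751455497
100.32144449069197 -176.8334319260066
101.61433275840649 91.72924440929273
98.7792915501316 2.586250335263939
axis 12.506336826050472 134.57481308570476
cageknob [518.3 364.4 141. ] [521.2 359.4 141. ]
speaker [[ 605.3 -162.9   70. ]
 [ 604.6 -210.3   70. ]
 [ 416.9 -204.9   70. ]
 [ 418.2 -157.9   70. ]]
books [[585.5 195.6 120. ]
 [585.2 148.5 120. ]
 [414.7 150.2 120. ]
 [416.2 201.8 120. ]]
```

Everything agrees with the given sizes: foot (541.6,-21.5) at yaw 12.8°, hole (619.6,-3.4), seat (488,-33.5), pin (444,-352.5), cage (518.5,364) at yaw about 2.7°. First I'll go above the pin, with the fingers turned clear of the decoy.

```bash
cat >> h.py <<'E'
def go(cur,tgt):
    "cur,tgt=(x,y,z,yaw): the turn az and shift in tool axes"
    y=np.radians(cur[3]);c,s=np.cos(y),np.sin(y);d=np.array(tgt[:3])-cur[:3]
    return 'az %.1f  shift %.1f %.1f %.1f'%(cur[3]-tgt[3],d[0]*c+d[1]*s,d[0]*s-d[1]*c,-d[2])
E
python3 - <<'E'
from h import *
print(go((147.7,-555.7,214,14.885),(444,-352.5,150,30)))
E
```

```text
az -15.1  shift 338.6 -120.3 64.0
```

Emit:
carry_out --pt "0 0 -5 85 -30 10 0.2" --pt "0 0 -15.1 338.6 -120.3 64 0.2" --pt "0 0 -15.1 338.6 -120.3 64 0.2" --pt "0 0 -15.1 338.6 -120.3 64 0.2" --pt "0 0 -15.1 338.6 -120.3 64 0.2" --pt "0 0 -15.1 338.6 -120.3 64 0.2" --pt "0 0 -15.1 338.6 -120.3 64 0.2" --pt "0 0 -15.1 338.6 -120.3 64 0.2" --pt "0 0 -15.1 338.6 -120.3 64 0.2" --pt "0 0 -15.1 338.6 -120.3 64 0.2" --pt "0 0 -15.1 338.6 -120.3 64 0.2" --pt "0 0 -15.1 338.6 -120.3 64 0.2" --force 30

```text
time_s: 1.3
ee_pos: [442.9, -353.6, 150.4]
ee_rot: [180.0, 0.0, 29.9]
force: [0.7, -0.4, 0.2]
gripper_width: 54.7
gripper_force: 0.0
```

Emit:
carry_out --pt "0 0 0 0 0 30 0.2" --pt "0 0 0 0 0 60 0.2" --pt "0 0 0 0 0 85 0.2" --pt "0 0 0 0 0 98 0.2" --pt "0 0 0 0 0 106 0.2" --pt "0 0 0 0 0 106 0.2" --pt "0 0 0 0 0 106 -1" --pt "0 0 0 0 0 106 -1" --pt "0 0 0 0 0 106 -1" --pt "0 0 0 0 0 106 -1" --pt "0 0 0 0 0 106 -1" --pt "0 0 0 0 0 106 -1" --pt "0 0 0 0 0 106 -1" --pt "0 0 0 0 0 106 -1" --force 30

```text
time_s: 2.7
ee_pos: [444.3, -352.6, 44.4]
ee_rot: [180.0, -0.0, 30.0]
force: [0.5, 1.9, 4.7]
gripper_width: 21.5
gripper_force: 30.0
```

Emit:
carry_out --pt "0 0 0 0 0 -15 -1" --pt "0 0 0 0 0 -35 -1" --pt "0 0 0 0 0 -65 -1" --pt "0 0 0 0 0 -100 -1" --pt "0 0 0 0 0 -130 -1" --pt "0 0 0 0 0 -130 -1" --pt "0 0 0 0 0 -130 -1"

```text
time_s: 3.4
ee_pos: [443.9, -352.4, 173.7]
ee_rot: [180.0, 0.0, 30.0]
force: [-0.5, 0.6, -0.9]
gripper_width: 21.5
gripper_force: 30.0
```

```bash
python3 - <<'E'
from h import *
print(go((444,-352.5,174,30),(619.6,-3.4,94,12.8)))
shot('scene','pics/s1.png');crop('pics/s1.png','pics/s1b.png',40,80,240,230,4)
E
```

```text
az 17.2  shift 326.6 -214.5 80.0
```

View pics/s1b.png

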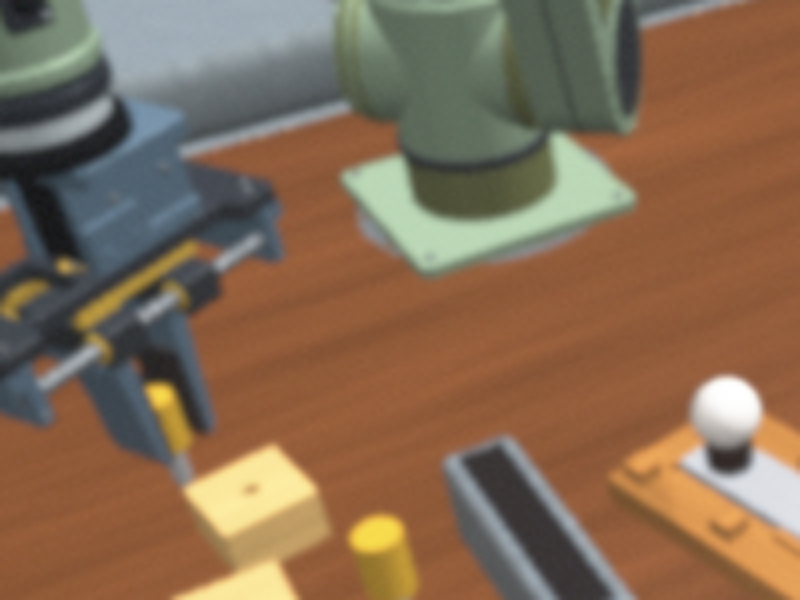

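The pin is held upright with its tip near (180,478). Now I'll carry it to above the hole.

Emit:
carry_out --pt "0 0 4 25 -16 0 -1" --pt "0 0 17.2 326.6 -214.5 0 -1" --pt "0 0 17.2 326.6 -214.5 0 -1" --pt "0 0 17.2 326.6 -214.5 0 -1" --pt "0 0 17.2 326.6 -214.5 0 -1" --pt "0 0 17.2 326.6 -214.5 0 -1" --pt "0 0 17.2 326.6 -214.5 0 -1" --pt "0 0 17.2 326.6 -214.5 0 -1" --pt "0 0 17.2 326.6 -214.5 0 -1" --pt "0 0 17.2 326.6 -214.5 30 -1" --pt "0 0 17.2 326.6 -214.5 60 -1" --pt "0 0 17.2 326.6 -214.5 80 -1" --pt "0 0 17.2 326.6 -214.5 90 -1" --pt "0 0 17.2 326.6 -214.5 95 -1" --pt "0 0 17.2 326.6 -214.5 95 -1" --pt "0 0 17.2 326.6 -214.5 95 -1" --pt "0 0 17.2 326.6 -214.5 95 -1"

```text
time_s: 5.15
ee_pos: [620.5, -3.6, 80.1]
ee_rot: [180.0, -0.1, 12.8]
force: [-0.6, 0.1, -0.3]
gripper_width: 21.5
gripper_force: 30.0
```

```bash
python3 - <<'E'
from h import *
shot('scene','pics/s2.png');print(state()['ee_pos'])
# predicted pixels in the 8x crop
x0,y0=215,175
for n,p in(('tip',(619.6,-3.4,47)),('hole',(619.6,-3.4,30)),('knobtop',(619.6,-3.4,109))):
    u,v=px('scene',p);print(n,(u-x0)*8,(v-y0)*8)
crop('pics/s2.png','pics/s2b.png',x0,y0,x0+90,y0+70,8)
E
```

```text
[620.33010674  -3.5764205   80.01073429]
tip 356.301575568074 308.2152464042406
hole 356.3718503308228 347.61490694673284
knobtop 356.03045996736546 156.21384194688244
```

View pics/s2b.png

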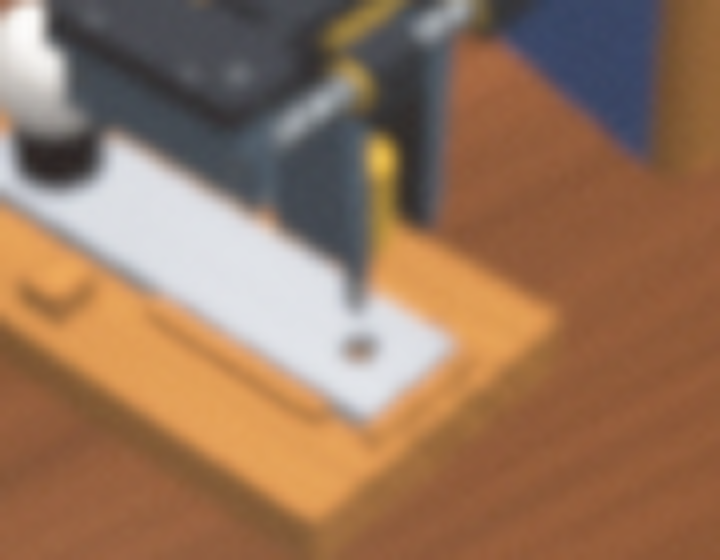

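The tip is at (356,309) and the hole at (360,347), so they are aligned within about 1 mm. I'll nudge half a millimetre and go down gently.

Emit:
carry_out --pt "0 0 0 0 -0.5 5 -1" --pt "0 0 0 0 -0.5 10 -1" --pt "0 0 0 0 -0.5 14 -1" --pt "0 0 0 0 -0.5 17 -1" --pt "0 0 0 0 -0.5 19 -1" --pt "0 0 0 0 -0.5 21 -1" --pt "0 0 0 0 -0.5 23 -1" --pt "0 0 0 0 -0.5 23 -1"

```text
time_s: 6.0
ee_pos: [619.5, -3.0, 55.7]
ee_rot: [-180.0, 0.0, 12.8]
force: [-0.9, 0.2, -1.6]
gripper_width: 21.2
gripper_force: 30.0
```

Emit:
carry_out --pt "0 0 0 0 0 4 -1" --pt "0 0 0 0 0 8 -1" --pt "0 0 0 0 0 12 -1" --pt "0 0 0 0 0 16 -1" --pt "0 0 0 0 0 19 -1" --pt "0 0 0 0 0 20.5 -1" --pt "0 0 0 0 0 20.5 -1"

```text
time_s: 6.7
ee_pos: [619.5, -3.0, 35.1]
ee_rot: [-180.0, 0.0, 12.8]
force: [-0.1, 0.5, -0.1]
gripper_width: 21.2
gripper_force: 30.0
```

Emit:
carry_out --pt "0 0 0 0 0 1 -1" --pt "0 0 0 0 0 1.5 -1" --pt "0 0 0 0 0 2 -1" --pt "0 0 0 0 0 2 -1"

```text
time_s: 7.1
ee_pos: [619.9, -3.0, 34.4]
ee_rot: [180.0, -0.1, 12.8]
force: [-1.4, 0.4, 5.8]
gripper_width: 21.1
gripper_force: 30.0
```

Contact shows about 6 N upward at the expected home height. Release and rise.

Emit:
carry_out --pt "0 0 0 0 0 0 0" --pt "0 0 0 0 0 0 0" --pt "0 0 0 0 0 0 0.1" --pt "0 0 0 0 0 0 0.1" --pt "0 0 0 0 0 -20 0.1" --pt "0 0 0 0 0 -60 0.1" --pt "0 0 0 0 0 -110 0.1" --pt "0 0 0 0 0 -160 0.1" --pt "0 0 0 0 0 -200 0.1" --pt "0 0 0 0 0 -200 0.1" --pt "0 0 0 0 0 -200 0.1"

```text
time_s: 8.2
ee_pos: [619.7, -2.9, 234.1]
ee_rot: [180.0, -0.1, 12.8]
force: [0.1, -0.2, -0.4]
gripper_width: 50.3
gripper_force: 0.0
```

```bash
python3 - <<'E'
from h import *
shot('scene','pics/s3.png');shot('top','pics/t3.png');e=state()['ee_pos'];print(e)
a=cv2.imread('pics/s3.png')[165:245,190:300];b=cv2.imread('pics/t3.png')[175:245,105:215]
cv2.imwrite('pics/m3.png',np.vstack([cv2.resize(a,None,fx=4,fy=4,interpolation=2),cv2.resize(b,None,fx=4,fy=4,interpolation=2)]))
for z in(30,64):
    u,v=px('scene',(619.6,-3.4,z));print((u-190+.5)*4,(v-165+.5)*4)
print(go((619.6,-2.9,233,12.8),(518.5,364,233,92.7)))
E
```

```text
[618.5857699   -2.96011656 231.50564548]
280.1859251654114 215.80745347336642
280.1148038843162 175.93319103691033
az -79.9  shift -17.3 -380.2 -0.0
```

View pics/m3.png

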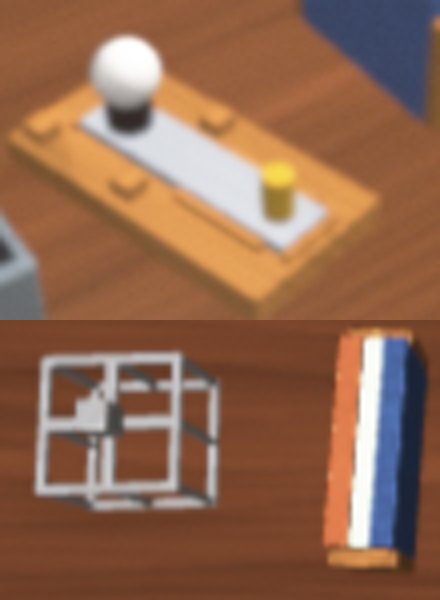

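The pin is home, with its knob standing on the strap at (279,215)–(279,172), and the cage is untouched. Going over the cage.

Emit:
carry_out --pt "0 0 -8 -1 -25 0 0.1" --pt "0 0 -79.7 -17.3 -380.2 0 0.1" --pt "0 0 -79.7 -17.3 -380.2 0 0.1" --pt "0 0 -79.7 -17.3 -380.2 0 0.1" --pt "0 0 -79.7 -17.3 -380.2 0 0.1" --pt "0 0 -79.7 -17.3 -380.2 0 0.1" --pt "0 0 -79.7 -17.3 -380.2 0 0.1" --pt "0 0 -79.7 -17.3 -380.2 0 0.1" --pt "0 0 -79.7 -17.3 -380.2 0 0.1" --pt "0 0 -79.7 -17.3 -380.2 0 0.1" --pt "0 0 -79.7 -17.3 -380.2 0 0.1" --pt "0 0 -79.7 -17.3 -380.2 0 0.1" --pt "0 0 -79.7 -17.3 -380.2 0 0.1"

```text
time_s: 9.6
ee_pos: [518.6, 363.4, 232.6]
ee_rot: [-179.9, 0.1, 92.4]
force: [0.2, 0.2, -0.5]
gripper_width: 50.3
gripper_force: 0.0
```

Emit:
carry_out --pt "0 0 0 0 0 40 0.1" --pt "0 0 0 0 0 75 0.1" --pt "0 0 0 0 0 100 0.1" --pt "0 0 0 0 0 115 0.1" --pt "0 0 0 0 0 124 0.1" --pt "0 0 0 0 0 124 0.1" --pt "0 0 0 0 0 124 -1" --pt "0 0 0 0 0 124 -1" --pt "0 0 0 0 0 124 -1" --pt "0 0 0 0 0 124 -1" --pt "0 0 0 0 0 124 -1" --pt "0 0 0 0 0 124 -1" --pt "0 0 0 0 0 124 -1" --pt "0 0 0 0 0 124 -1" --force 45

```text
time_s: 11.0
ee_pos: [518.6, 364.1, 110.1]
ee_rot: [180.0, -0.0, 92.5]
force: [-1.9, -0.7, 5.4]
gripper_width: 21.7
gripper_force: 45.0
```

Emit:
carry_out --pt "0 0 0 0 0 -10 -1" --pt "0 0 0 0 0 -30 -1" --pt "0 0 0 0 0 -60 -1" --pt "0 0 0 0 0 -95 -1" --pt "0 0 0 0 0 -130 -1" --pt "0 0 0 0 0 -155 -1" --pt "0 0 0 0 0 -165 -1" --pt "0 0 0 0 0 -165 -1" --pt "0 0 0 0 0 -165 -1"

```text
time_s: 11.9
ee_pos: [518.0, 363.5, 272.5]
ee_rot: [-179.8, 0.1, 92.5]
force: [-0.3, -0.0, -3.8]
gripper_width: 21.6
gripper_force: 45.0
```

```bash
python3 - <<'E'
from h import *
print(go((518.5,364,274.5,92.5),(488,-33.5,274.5,102.8)))
E
```

```text
az -10.3  shift -395.8 -47.8 -0.0
```

Emit:
carry_out --pt "0 0 0 -10 -1.2 0 -1" --pt "0 0 -1 -30 -3.6 0 -1" --pt "0 0 -2 -60 -7.2 0 -1" --pt "0 0 -3 -95 -11.5 0 -1" --pt "0 0 -4 -130 -15.7 0 -1" --pt "0 0 -5 -165 -19.9 0 -1" --pt "0 0 -6 -200 -24.2 0 -1" --pt "0 0 -7 -235 -28.4 0 -1" --pt "0 0 -8 -270 -32.6 0 -1" --pt "0 0 -9 -305 -36.8 0 -1" --pt "0 0 -10 -340 -41.1 0 -1" --pt "0 0 -10.3 -370 -44.7 0 -1" --pt "0 0 -10.3 -388 -46.9 0 -1" --pt "0 0 -10.3 -395.8 -47.8 0 -1" --pt "0 0 -10.3 -395.8 -47.8 0 -1" --pt "0 0 -10.3 -395.8 -47.8 0 -1" --pt "0 0 -10.3 -395.8 -47.8 0 -1"

```text
time_s: 13.6
ee_pos: [488.0, -32.6, 274.2]
ee_rot: [-180.0, -0.0, 102.9]
force: [-0.3, 1.1, -2.9]
gripper_width: 21.9
gripper_force: 45.0
```

```bash
python3 - <<'E'
from h import *
shot('scene','pics/s4.png');print(state()['ee_pos'])
x0,y0=160,80;crop('pics/s4.png','pics/s4b.png',x0,y0,x0+120,y0+120,5)
a=np.radians(12.8)
for sx in(-1,1):
  for sy in(-1,1):
    p=np.array((488,-33.5,168))+50*np.array((sx*np.cos(a)-sy*np.sin(a),sx*np.sin(a)+sy*np.cos(a),0))
    u,v=px('scene',p);print(sx,sy,(u-x0+.5)*5,(v-y0+.5)*5)
u,v=px('scene',(488,-33.5,80));print('bulb',(u-x0+.5)*5,(v-y0+.5)*5)
E
```

```text
[488.02719643 -32.63169991 274.28246755]
-1 -1 153.059677547715 374.3083325616911
-1 1 299.00058810218536 294.3020904384223
1 -1 292.0311401185684 452.8541372937606
1 1 437.9731073500243 363.29275700057934
bulb 307.87559152506435 508.5446115053402
```

View pics/s4b.png

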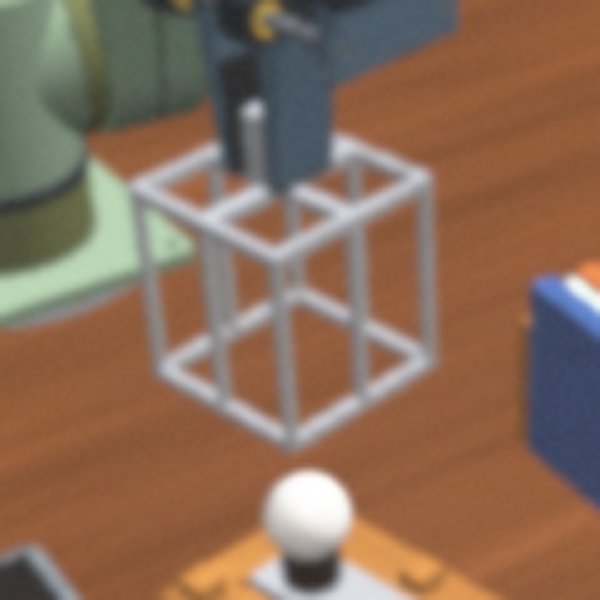

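The cage's lower corners are seen at (157,374), (291,447), (436,360) and (298,292), within about 1 px of prediction, so it is level and square. The bulb is at (309,514). I'll double-check the seat from the pads.

```bash
python3 - <<'E'
from h import *
P=np.array([at('top',*o(p,230,155,5),34) for p in((120,252),(252,225),(283,352),(148,385))]);print(P.round(1),P.mean(0))
a=np.radians(12.8)
for sx in(-1,1):
  for sy in(-1,1):
    p=np.array((488,-33.5,34))+42*np.array((sx*np.cos(a)-sy*np.sin(a),sx*np.sin(a)+sy*np.cos(a),0))
    u,v=px('scene',p);print(sx,sy,(u-80+.5)*5,(v-165+.5)*5)
E
```

```text
[[518.7  15.3  34. ]
 [536.5 -66.2  34. ]
 [458.  -85.   34. ]
 [437.1  -2.6  34. ]] [487.59158041 -34.62238418  34.        ]
-1 -1 604.2303904195048 154.7637846136601
-1 1 715.4307572349283 83.20966350153753
1 -1 711.7565389369288 223.90493004638174
1 1 822.8799474724191 145.84163864691917
```

Seat confirmed at (488,-34). Lowering straight down by 120 mm, to the rim at about 45.

Emit:
carry_out --pt "0 0 0 -0.7 0 8 -1" --pt "0 0 0 -0.7 0 20 -1" --pt "0 0 0 -0.7 0 35 -1" --pt "0 0 0 -0.7 0 50 -1" --pt "0 0 0 -0.7 0 65 -1" --pt "0 0 0 -0.7 0 80 -1" --pt "0 0 0 -0.7 0 94 -1" --pt "0 0 0 -0.7 0 105 -1" --pt "0 0 0 -0.7 0 113 -1" --pt "0 0 0 -0.7 0 118 -1" --pt "0 0 0 -0.7 0 120 -1" --pt "0 0 0 -0.7 0 120 -1" --pt "0 0 0 -0.7 0 120 -1" --pt "0 0 0 -0.7 0 120 -1" --pt "0 0 0 -0.7 0 120 -1"

```text
time_s: 15.15
ee_pos: [488.4, -34.2, 154.8]
ee_rot: [180.0, 0.0, 102.8]
force: [0.0, 0.7, -3.4]
gripper_width: 21.6
gripper_force: 45.0
```

```bash
python3 - <<'E'
from h import *
shot('scene','pics/s5.png');s=state();print(s['ee_pos'],s['ee_rot'],s['force'])
x0,y0=160,130;crop('pics/s5.png','pics/s5b.png',x0,y0,x0+140,y0+110,5)
a=np.radians(12.8)
for sx in(-1,1):
  for sy in(-1,1):
    p=np.array((488,-34,48))+50*np.array((sx*np.cos(a)-sy*np.sin(a),sx*np.sin(a)+sy*np.cos(a),0))
    u,v=px('scene',p);print(sx,sy,(u-x0+.5)*5,(v-y0+.5)*5)
E
```

```text
[488.33529505 -34.2429727  154.72791505] [1.79963980e+02 1.62247952e-02 1.02784423e+02] [-0.12542604  0.50121225 -3.22414824]
-1 -1 179.6123263831582 311.09016628469635
-1 1 313.37423199452616 226.88305669838925
1 -1 308.67327618611824 393.914982949422
1 1 442.33999607908163 300.42277535405094
```

View pics/s5b.png

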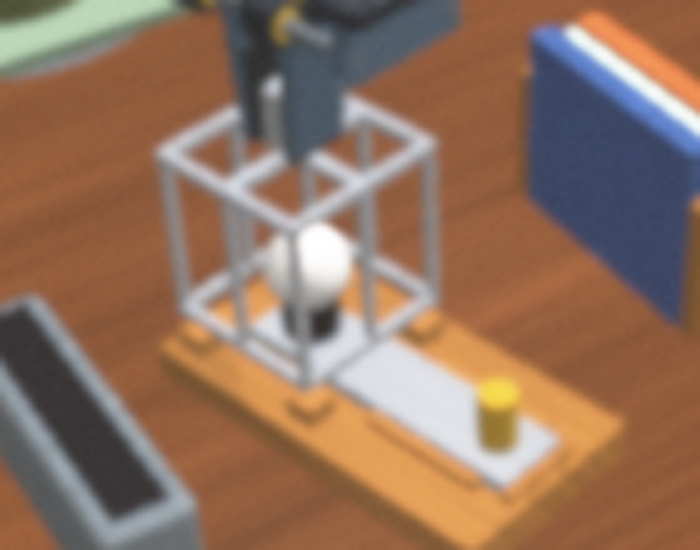

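The cage hovers level and square around the bulb. The pads are visible below it at (200,335), (310,403) and (428,325), and the pin is home. The gap looks like 13–15 mm, so I'll lower 2.5 mm to centre it in the band.

Emit:
carry_out --pt "0 0 0 0 0 1.5 -1" --pt "0 0 0 0 0 2.5 -1" --pt "0 0 0 0 0 2.5 -1" --pt "0 0 0 0 0 2.5 -1" --pt "0 0 0 0 0 2.5 -1" --pt "0 0 0 0 0 2.5 -1"

```text
time_s: 15.8
ee_pos: [488.2, -34.2, 152.0]
ee_rot: [180.0, 0.0, 102.8]
force: [-0.3, -0.1, -2.4]
gripper_width: 22.1
gripper_force: 45.0
```

```bash
python3 - <<'E'
from h import *
s=state();print(s['ee_pos'],s['force'],s['gripper_force']);print(workorder.job_done())
E
```

```text
[488.22308833 -34.2265315  151.98383526] [-0.34492263 -0.0868755  -2.41755341] 44.98614549636841
the job is handed in; nothing more can be done
None
```

I handed the job in at about 16 s with no verdict returned: the lock pin is home in the foot and released, and the gripper holds the cage centred, level and square round the bulb, about 1 cm above the pads.

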